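# Set the bit checker to cross-head

## Robot

A 6-joint arm with a two-finger parallel gripper is mounted at the origin on a cart in front of the work surface, level with it; the furniture and walls round the work are solid. World frame = base frame: x ahead of the robot, y to its left, z up, the work surface at z = 0. Lengths are in m, angles in rad, forces in N, time in s.
With the tool pointing down it reaches from about 0.275 to 0.85 m from the base axis. Payload 5.2 kg.
Tool frame: the origin (TCP) lies midway between the tips of the shut fingers; the grasp point (between the pads) lies 19 mm behind it; z points along the fingers, y is the line along which they close (so a half turn about z gives the same grasp; the last joint's range is limited). The gripper opens to 85 mm and grips with 20 to 120 N. Pads are 22 mm wide; open, the fingers measure 114 mm over their backs; the gripper's body (76 mm by 85 mm) begins 54 mm behind the grasp point. The pads swing forward as they close: fully open they stand 13 mm farther back than shut.
Start: joints at [-1.425, 0.259, 1.535, -0, 1.348, -0.203], TCP at [0.188, -0.517, 0.198] pointing down, gripper open.
Joint ranges: [-3.14, 3.14], [-0.91, 2.08], [0.19, 2.58], [-1.22, 4.36], [0.22, 2.71], [-3.12, 3.12]. Speed limits (rad/s): [2.57, 2.57, 3.14, 3.14, 3.14, 3.14].

## Interface

Orientations are given as a rotation vector (axis times angle).
In Python, from station import env gives the robot as it stands.
- The arm moves only by the tool move_arm, never from a script. Its argument "commands" is a list of rows, each an object of numbers: "fingers": the finger opening in cm, from 0 to 8.54; "tx", "ty", "tz": the shift along the tool's x, y, z in cm; "spin": the turn about the tool's z in rad. A call has 1 to 20 rows; each row is the pose to reach, as a shift and turn from the pose commanded when the call began, along the tool's axes at that moment; what a row does not reach only later rows make up. A row lasts 1/12 s, in which the tool goes at most 41.7 mm and 7.16 degrees, less where a joint would pass 70% of its speed; a pose out of reach is approached as far as the arm can. A call with a gripper value outside its range is refused whole. The fingers move at their own pace and stop on an object; "squeeze" is the grip in N (left out, the last holds). Time passes only in rows, so rows that repeat a pose let the fingers close. It gives the time, the measured TCP pose, the force, the opening and the grip force at its end, in the units of the state.
- env.get_state(): the state, without advancing time (a new reading comes with each control period).
- env.capture(name): name is "scene" or "top"; returns a dict with "color" (480x640x3 uint8, red, green, blue), "fx", "fy", "cx", "cy" (pixels), "xyz" and "rotation" of the camera in the world. Camera axes: x right, y down, z forward; pixel columns grow to the right and rows downward; lengths in m; the calibration is good to about 2 mm. A picture is of the moment at which its call begins. There is no depth.
- env.job_done(): hands the job in; it is judged then, once.
The state is a dict: "time_s": time; "q": joint angles; "dq": joint speeds; "effort": joint torques, N m; "tool_pos": TCP position; "eef_rot": TCP orientation; "contact_force": force on the tool from outside, world axes, zero at the start; "wrist_torque": the same for the moment, N m; "width": opening from 0.0 (shut) to 1.0 (fully open); "grip_force": force on a finger pad.
Only numpy, scipy, OpenCV 4.12 (cv2) and the standard library are available. Lean on these libraries where they do the work, as an engineer would, in place of code of your own. Each camera call takes 0.05 s, during which the arm holds its last target. There are 200 camera calls.

## Task

Set the screwdriver-bit checker to cross-head bits: with the fingertips, push the tab of its selector dial round until the pointer has clicked in at the label with the cross. Then press the round button on its deck fully down to confirm, and let it come back up. Only push: do not pinch the tab or press the button before the selector is on the cross, and leave the loose things lying around where they are.

Things in the scene. Friction and masses are not known exactly. Their poses are not given: they have to be found in the camera images.
- checker: Screwdriver-bit checker fixed to the bench: flat grey box 200 (x) by 236 (y) by 50 tall with a grey deck. Origin at the centre of its underside; x points to its back, y to its left as seen from its front, z up. Its front (-x) faces roughly the robot.
- dial_axis (a point): Point on the deck (50 above the bench) on the upright axis of the selector dial; it lies 35 behind the box's centre. Axes as the box's. The dial is a black disc, 100 across, whose top is 14 above the deck, with a steel hub (32 across, 22 above the deck).
- dial (a joint): Selector angle (rad), counter-clockwise from above positive; at 0 (start, no label there) the pointer looks to the box's front (-x). It clicks in every 0.524 rad: -1.047, -0.524, 0, 0.524, 1.047; end stops at +-1.2. Passing a click takes about 0.14 N m (2.5 N on the tab); once past half-way it springs on into the next by itself, and stays.
- tab_mid (a point): Middle (30 above the deck) of the part of the upright steel tab on the dial that may be pushed. The tab is a plate 11 thick (in the direction of turning), 30 long along the radius (43 to 73 from the axis), its top 49 above the deck. The point is 58 from the axis and turns with the dial. (The rules call its left and right halves dial_c0 and dial_c1.)
- pointer_aim (a point): Point that the dial's pointer aims at: 100 from the dial axis, beyond the pointer's tip, turning with the dial. It lies over a label's centre when the selector stands on that label.
- cross_mark (a point): Centre, on top (5 above the deck), of the label with a raised cross (two bars 29 long, 8 wide). Labels are aluminium discs, 40 across and 4 thick, with a dark symbol 1.5 high, set in the deck 100 from the dial axis at 30 and 60 degrees either side of the middle; which label sits where changes.
- slot_mark (a point): The same for the label with a single narrow bar (30 by 6).
- square_mark (a point): The same for the label with a square (21 by 21).
- hexagon_mark (a point): The same for the label with a hexagon (29 across corners).
- button (a joint): Travel of the push button (m): 0 up, 0.006 fully down; springs back; fully down takes about 5 N.
- button_top (a point): Centre of the top of the round grey push button, 26 across, on a small black housing at the rear right corner of the deck. Pressed straight down.
- nut_3: loose steel hex nut, 26x23x11, standing on the deck's rear left corner; to be left alone. Origin at the centre of its underside.
- driver_2: loose yellow-handled screwdriver, 170 long, lying in front of the checker; to be left alone. Origin at the centre of its underside.
- screw_tin: loose round tin of screws, 73 across, 75 tall, to the left of the checker; to be left alone. Origin at the centre of its underside.
- pliers_1: loose red-handled pliers, 177 long, to the right of the checker; to be left alone. Origin at the centre of its underside.
- parts_box_3: loose small blue-lidded carton, 56x86x46, behind the checker; to be left alone. Origin at the centre of its underside.
- bolt_1: loose steel bolt, 57 long, at the left front of the checker; to be left alone. Origin at the centre of its underside.

How it is judged:
By the outcome, as a careful person would: the job done as asked, in the order asked, and still so for the second after the job is handed in, with the robot touching nothing.
It also fails if it takes over 34 s, if anything falls off the work surface, if the arm or the gripper's body presses on something with over 40 N, if the wrist force passes 120 N, or if a joint passes its speed limit or range.

## Working session

There is one attempt and no reset: what is moved stays moved. The work goes in short steps, Python scripts to look and compute and a tool call to move; the robot and the scene stay as the last step left them, time stands still between calls to the robot, and variables do not carry over. Pictures are saved under pics/ and viewed, at most 10 in all, crops included, and the job is handed in when it is done.

Besides the shell and the picture viewer there is one more tool, called after "Emit:" in YAML: its name, and indented under it one key for each argument. move_arm: Moves the arm, as the interface text tells. Its arguments: {"type":"object","properties":{"commands":{"type":"array","items":{"type":"object","properties":{"fingers":{"type":"number"},"tx":{"type":"number"},"ty":{"type":"number"},"tz":{"type":"number"},"spin":{"type":"number"}}}},"squeeze":{"type":"number"}},"required":["commands"]}

```bash
mkdir -p pics; cat > h.py <<'E'
import numpy as np, cv2
from station import env
from scipy.spatial.transform import Rotation as R
def cam(n):
    c=env.capture(n); M=np.array(c["rotation"]); 
    if M.shape!=(3,3): M=R.from_rotvec(M).as_matrix()
    return c,M
def ray(c,M,u,v,z):
    d=M@np.array([(u-c["cx"])/c["fx"],(v-c["cy"])/c["fy"],1]); p=np.array(c["xyz"]); return p+d*(z-p[2])/d[2]
def proj(c,M,P):
    q=M.T@(np.array(P)-c["xyz"]); return c["fx"]*q[0]/q[2]+c["cx"],c["fy"]*q[1]/q[2]+c["cy"]
E
python3 - <<'E'
from h import *
for n in("top","scene"):
    c,M=cam(n); cv2.imwrite(f"pics/{n}0.png",c["color"][:,:,::-1]); print(n,c["fx"],c["xyz"],M.round(3).tolist())
s=env.get_state(); print(s)
E
```

```text
top 546.7018565194235 [ 0.33141558 -0.08432434  0.94469221] [[-0.13, -0.96, 0.249], [-0.991, 0.125, -0.037], [0.004, -0.252, -0.968]]
scene 600.8064521337403 [ 0.05909399 -1.01358251  0.53833807] [[0.888, -0.17, 0.428], [-0.46, -0.361, 0.811], [0.016, -0.917, -0.399]]
{'time_s': 0.1, 'q': array([-1.42480165e+00,  2.59284420e-01,  1.53594552e+00, -1.84879810e-05,
        1.34802545e+00, -2.02770837e-01]), 'dq': array([-9.60483129e-04, -1.58165452e-03, -3.87080398e-03,  6.35673154e-04,
        1.80175604e-03, -6.82393795e-05]), 'effort': array([ 2.28623350e-03, -4.46972859e+01, -2.91247559e+01, -1.88943745e-04,
        6.25821223e-03,  5.18635204e-05]), 'tool_pos': array([ 0.1879086 , -0.51634801,  0.19756147]), 'eef_rot': array([-3.09230821e+00, -5.44785112e-01, -4.58037351e-05]), 'contact_force': array([ 0.38484392,  0.01998071, -0.3512575 ]), 'wrist_torque': array([ 0.05517947,  0.02636876, -0.01460506]), 'grip_force': 0.0, 'width': 1.0028493833480885}
```

View pics/top0.png

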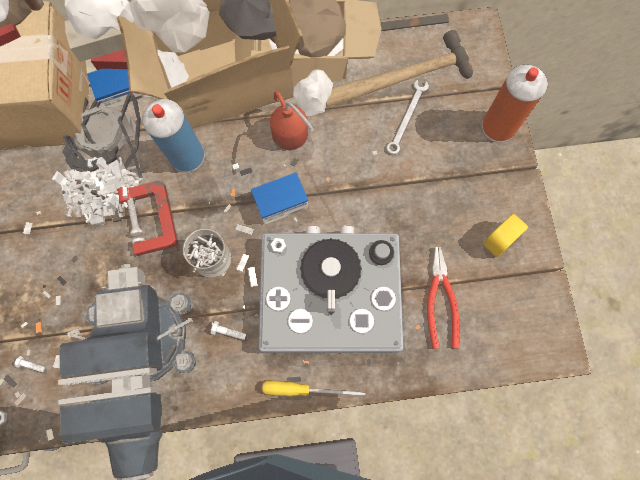

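View pics/scene0.png

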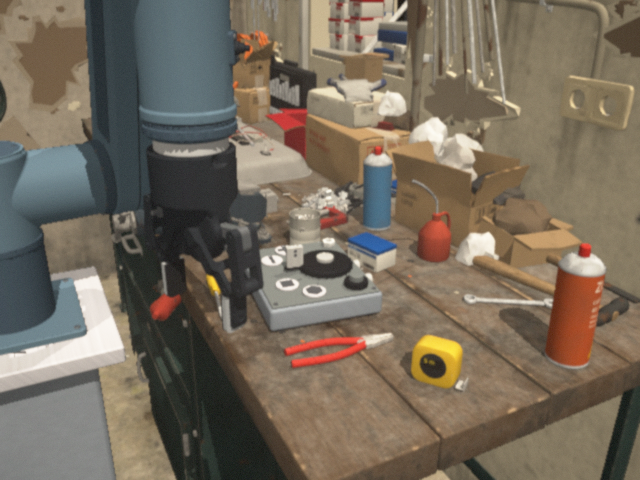

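Top view: checker centred near (331,292). The cross label is at (277,298), the far-left label, so the dial target is -1.047. The dial hub is at (331,267), the tab near (331,298) and the button at (381,250). I'll enlarge it for accuracy.

```bash
python3 - <<'E'
import cv2
i=cv2.imread("pics/top0.png")[225:361,245:421]; cv2.imwrite("pics/crop.png",cv2.resize(i,None,fx=4.4,fy=4.4,interpolation=cv2.INTER_CUBIC))
E
```

```text
(no output)
```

View pics/crop.png

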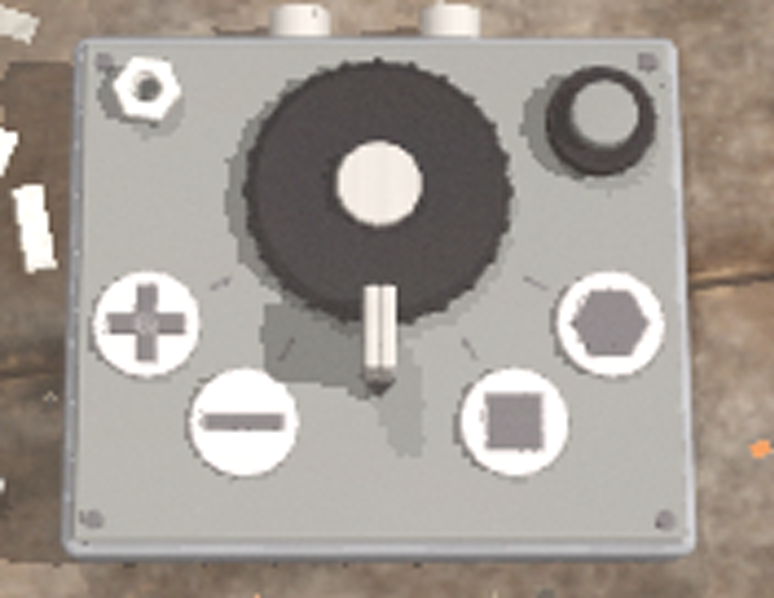

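Enlarged crop: hub (379,183), cross (147,324), slot (244,422), square (515,422), hexagon (610,324), button (606,113), and a tab top spanning (380,287) to (379,370).

```bash
python3 - <<'E'
from h import *
c,M=cam("top"); k=4.4
P=lambda u,v,z: ray(c,M,245+(u+.5)/k-.5,225+(v+.5)/k-.5,z)
L=np.array([P(*p,.0555) for p in((147,324),(244,422),(515,422),(610,324))])[:,:2]
hub=P(379,183,.072)[:2]
a=np.radians([-60,-30,30,60])
# model: dir at angle t from front: (-cos, -sin) in box, label at axis+.1*dir
m=.1*np.c_[-np.cos(a),-np.sin(a)]; m=np.r_[m,[[0,0]]]; W=np.r_[L,[hub]]
mc=m-m.mean(0); wc=W-W.mean(0)
U,S,V=np.linalg.svd(mc.T@wc); Rr=(U@V).T
ax=W.mean(0)-Rr@m.mean(0); yaw=np.arctan2(Rr[1,0],Rr[0,0])
print("axis",ax,"yaw",yaw,"res mm",((W-(m@Rr.T+ax))*1e3).round(1).tolist())
for z in(.06,.07,.08):
    b=P(606,113,z); print(z,b,Rr.T@(b[:2]-ax))
for n in(287,370): q=P(380,n,.099); print("tab",q,Rr.T@(q[:2]-ax))
s,N=cam("scene")
i=cv2.resize(s["color"][240:320,240:400,::-1],None,fx=5,fy=5,interpolation=cv2.INTER_CUBIC)
for z in(.06,.07,.08):
    u,v=proj(s,N,P(606,113,z)); print(z,u,v,"crop",(u-240)*5,(v-240)*5)
cv2.imwrite("pics/sc.png",i)
e=R.from_rotvec(env.get_state()["eef_rot"]).as_matrix(); print(e.round(3))
E
```

```text
axis [ 0.51578533 -0.13286461] yaw -0.1298532951171421 res mm [[-0.1, -0.3], [0.1, -0.1], [0.1, -0.0], [-0.1, 0.5], [-0.0, 0.0]]
0.06 [ 0.53404386 -0.22253981  0.06      ] [ 0.02971674 -0.08655594]
0.07 [ 0.53175348 -0.22097751  0.07      ] [ 0.02724334 -0.08530337]
0.08 [ 0.5294631  -0.21941521  0.08      ] [ 0.02476994 -0.0840508 ]
tab [ 0.47257321 -0.12656469  0.099     ] [-0.04366408  0.0006514 ]
tab [ 0.44327503 -0.12253949  0.099     ] [-0.07323681  0.00084892]
0.06 356.5275200933202 279.15278949391876 crop 582.637600466601 195.7639474695938
0.07 355.1236643322169 273.86293565309916 crop 575.6183216610845 169.3146782654958
0.08 353.7097096450441 268.5350281572411 crop 568.5485482252204 142.67514078620536
[[ 0.94   0.342 -0.   ]
 [ 0.342 -0.94   0.001]
 [ 0.    -0.001 -1.   ]]
```

View pics/sc.png

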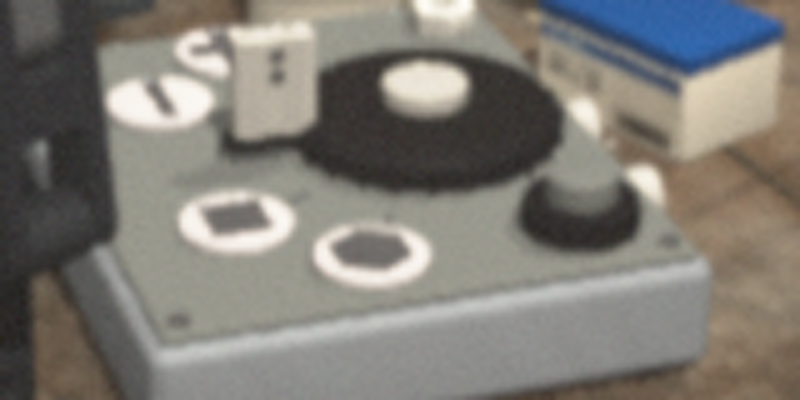

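```bash
cat >> h.py <<'E'
AX=np.array([.5158,-.1329]); YAW=-.1299
def rows(T):
    """T: list of (box x, box y rel. axis in m, z, yaw rel. box) -> tool rows"""
    s=env.get_state(); E=R.from_rotvec(s["eef_rot"]).as_matrix()
    c,n=np.cos(YAW),np.sin(YAW); y0=np.arctan2(E[1,0],E[0,0])
    print("pos",s["tool_pos"].round(4),"F",s["contact_force"].round(1),"w",round(s["width"],2),"t",s["time_s"],"yawbox",round(y0-YAW,3))
    for x,y,z,w in T:
        p=np.r_[AX+np.array([[c,-n],[n,c]])@[x,y],z]
        d=E.T@(p-s["tool_pos"])*100
        print((x*1e3).__round__(),(y*1e3).__round__(),"tx %.2f ty %.2f tz %.2f spin %.3f"%(*d,-(YAW+w-y0)))
def arc(f,d,r=.058,z=.072):
    return (-r*np.cos(f)-d*np.sin(f), r*np.sin(f)-d*np.cos(f), z, -f)
E
python3 -c "
from h import *
rows([arc(0,.045,z=.198),arc(0,.045)])"
```

```text
pos [ 0.1879 -0.5165  0.1978] F [-0.4 -0.9  0.2] w 1.0 t 0.2 yawbox 0.479
-58 -45 tx 36.70 ty -23.52 tz 0.01 spin 0.479
-58 -45 tx 36.70 ty -23.51 tz 12.61 spin 0.479
```

Emit:
move_arm:
  commands:
    - {"fingers":0,"tx":9,"ty":-6,"tz":0,"spin":0.12}
    - {"fingers":0,"tx":18,"ty":-12,"tz":0,"spin":0.24}
    - {"fingers":0,"tx":36.7,"ty":-23.5,"tz":0,"spin":0.48}
    - {"fingers":0,"tx":36.7,"ty":-23.5,"tz":0,"spin":0.48}
    - {"fingers":0,"tx":36.7,"ty":-23.5,"tz":0,"spin":0.48}
    - {"fingers":0,"tx":36.7,"ty":-23.5,"tz":0,"spin":0.48}
    - {"fingers":0,"tx":36.7,"ty":-23.5,"tz":0,"spin":0.48}
    - {"fingers":0,"tx":36.7,"ty":-23.5,"tz":0,"spin":0.48}
    - {"fingers":0,"tx":36.7,"ty":-23.5,"tz":0,"spin":0.48}
    - {"fingers":0,"tx":36.7,"ty":-23.5,"tz":0,"spin":0.48}
    - {"fingers":0,"tx":36.7,"ty":-23.5,"tz":0,"spin":0.48}
    - {"fingers":0,"tx":36.7,"ty":-23.5,"tz":0,"spin":0.48}
    - {"fingers":0,"tx":36.7,"ty":-23.5,"tz":0,"spin":0.48}
    - {"fingers":0,"tx":36.7,"ty":-23.5,"tz":0,"spin":0.48}
    - {"fingers":0,"tx":36.7,"ty":-23.5,"tz":5,"spin":0.48}
    - {"fingers":0,"tx":36.7,"ty":-23.5,"tz":8,"spin":0.48}
    - {"fingers":0,"tx":36.7,"ty":-23.5,"tz":10,"spin":0.48}
    - {"fingers":0,"tx":36.7,"ty":-23.5,"tz":10,"spin":0.48}

```text
time_s: 1.7
tool_pos: [0.4484, -0.1699, 0.094]
eef_rot: [-3.13, 0.21, 0.013]
contact_force: [-0.3, -0.2, 1.0]
width: -0.005
grip_force: 0.0
```

```bash
python3 - <<'E'
from h import *
rows([arc(0,.045)]+[arc(f,.020) for f in np.arange(0,1.01,.1)])
c,M=cam("top"); cv2.imwrite("pics/t1.png",cv2.resize(c["color"][205:361,225:431,::-1],None,fx=3.8,fy=3.8))
E
```

```text
pos [ 0.4484 -0.1699  0.094 ] F [-0.3 -0.2  1. ] w -0.0 t 1.7 yawbox -0.004
-58 -45 tx 0.42 ty -0.04 tz 2.19 spin -0.004
-58 -20 tx 0.41 ty -2.54 tz 2.20 spin -0.004
-60 -14 tx 0.23 ty -3.13 tz 2.21 spin 0.096
-61 -8 tx 0.12 ty -3.73 tz 2.21 spin 0.196
-61 -2 tx 0.07 ty -4.34 tz 2.21 spin 0.296
-61 4 tx 0.08 ty -4.95 tz 2.21 spin 0.396
-60 10 tx 0.15 ty -5.56 tz 2.22 spin 0.496
-59 16 tx 0.28 ty -6.16 tz 2.22 spin 0.596
-57 22 tx 0.47 ty -6.75 tz 2.22 spin 0.696
-55 28 tx 0.71 ty -7.31 tz 2.22 spin 0.796
-52 33 tx 1.02 ty -7.84 tz 2.22 spin 0.896
-48 38 tx 1.37 ty -8.34 tz 2.22 spin 0.996
```

View pics/t1.png

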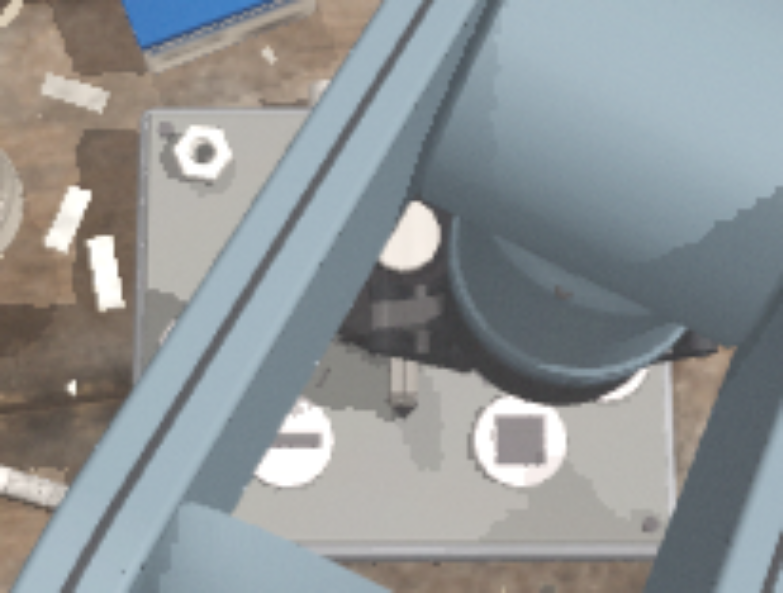

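The tab is still at front centre, at (403,380), and the arm is just right of it, partly covering the dial. I'll descend and let it settle.

Emit:
move_arm:
  commands:
    - {"fingers":0,"tx":0,"ty":0,"tz":1.0}
    - {"fingers":0,"tx":0,"ty":0,"tz":2.0}
    - {"fingers":0,"tx":0,"ty":0,"tz":2.2}
    - {"fingers":0,"tx":0,"ty":0,"tz":2.2}
    - {"fingers":0,"tx":0,"ty":0,"tz":2.2}

```text
invalid input
```

```bash
python3 - <<'E'
from h import *
rows([arc(0,.045)]+[arc(f,.020) for f in np.arange(0,1.01,.1)])
E
```

```text
pos [ 0.4502 -0.1709  0.0965] F [ 0.4 -0.3  0.2] w -0.01 t 1.75 yawbox -0.004
-58 -45 tx 0.22 ty -0.11 tz 2.45 spin -0.004
-58 -20 tx 0.21 ty -2.61 tz 2.46 spin -0.004
-60 -14 tx 0.04 ty -3.20 tz 2.46 spin 0.096
-61 -8 tx -0.07 ty -3.80 tz 2.46 spin 0.196
-61 -2 tx -0.13 ty -4.41 tz 2.46 spin 0.296
-61 4 tx -0.12 ty -5.03 tz 2.46 spin 0.396
-60 10 tx -0.05 ty -5.63 tz 2.46 spin 0.496
-59 16 tx 0.08 ty -6.23 tz 2.46 spin 0.596
-57 22 tx 0.27 ty -6.82 tz 2.46 spin 0.696
-55 28 tx 0.52 ty -7.38 tz 2.46 spin 0.796
-52 33 tx 0.82 ty -7.91 tz 2.46 spin 0.896
-48 38 tx 1.17 ty -8.41 tz 2.46 spin 0.996
```

Emit:
move_arm:
  commands:
    - {"fingers":0,"tx":0,"ty":0,"tz":1.0,"spin":0}
    - {"fingers":0,"tx":0,"ty":0,"tz":2.0,"spin":0}
    - {"fingers":0,"tx":0,"ty":0,"tz":2.5,"spin":0}
    - {"fingers":0,"tx":0,"ty":0,"tz":2.5,"spin":0}
    - {"fingers":0,"tx":0,"ty":0,"tz":2.5,"spin":0}
    - {"fingers":0,"tx":0,"ty":0,"tz":2.5,"spin":0}

```text
time_s: 2.25
tool_pos: [0.453, -0.1708, 0.0738]
eef_rot: [3.134, -0.206, 0.001]
contact_force: [-0.1, -0.3, 1.2]
width: -0.002
grip_force: 0.0
```

```bash
python3 - <<'E'
from h import *
rows([arc(f,.020) for f in np.arange(0,1.01,.1)])
E
```

```text
pos [ 0.453  -0.1708  0.0738] F [-0.1 -0.3  1.2] w -0.0 t 2.25 yawbox -0.001
-58 -20 tx -0.07 ty -2.57 tz 0.18 spin -0.001
-60 -14 tx -0.24 ty -3.16 tz 0.18 spin 0.099
-61 -8 tx -0.35 ty -3.76 tz 0.18 spin 0.199
-61 -2 tx -0.40 ty -4.37 tz 0.18 spin 0.299
-61 4 tx -0.39 ty -4.99 tz 0.18 spin 0.399
-60 10 tx -0.32 ty -5.60 tz 0.18 spin 0.499
-59 16 tx -0.19 ty -6.20 tz 0.18 spin 0.599
-57 22 tx 0.01 ty -6.78 tz 0.18 spin 0.699
-55 28 tx 0.25 ty -7.34 tz 0.18 spin 0.799
-52 33 tx 0.56 ty -7.87 tz 0.18 spin 0.899
-48 38 tx 0.91 ty -8.37 tz 0.18 spin 0.999
```

Emit:
move_arm:
  commands:
    - {"fingers":0,"tx":0,"ty":-1.0,"tz":0.1,"spin":0}
    - {"fingers":0,"tx":-0.1,"ty":-1.8,"tz":0.1,"spin":0}
    - {"fingers":0,"tx":-0.1,"ty":-2.3,"tz":0.1,"spin":0}
    - {"fingers":0,"tx":-0.1,"ty":-2.6,"tz":0.1,"spin":0}
    - {"fingers":0,"tx":-0.15,"ty":-2.9,"tz":0.1,"spin":0.05}
    - {"fingers":0,"tx":-0.25,"ty":-3.15,"tz":0.1,"spin":0.1}
    - {"fingers":0,"tx":-0.3,"ty":-3.45,"tz":0.1,"spin":0.15}
    - {"fingers":0,"tx":-0.35,"ty":-3.75,"tz":0.1,"spin":0.2}
    - {"fingers":0,"tx":-0.4,"ty":-4.05,"tz":0.1,"spin":0.25}
    - {"fingers":0,"tx":-0.4,"ty":-4.35,"tz":0.1,"spin":0.3}
    - {"fingers":0,"tx":-0.4,"ty":-4.7,"tz":0.1,"spin":0.35}
    - {"fingers":0,"tx":-0.4,"ty":-5.0,"tz":0.1,"spin":0.4}
    - {"fingers":0,"tx":-0.4,"ty":-5.0,"tz":0.1,"spin":0.4}
    - {"fingers":0,"tx":-0.4,"ty":-5.0,"tz":0.1,"spin":0.4}

```text
time_s: 3.42
tool_pos: [0.4553, -0.1202, 0.0724]
eef_rot: [3.032, -0.821, 0.0]
contact_force: [0.2, 0.2, 0.3]
width: -0.002
grip_force: 0.0
```

```bash
python3 - <<'E'
from h import *
rows([arc(f,.020) for f in np.arange(0.5,1.06,.05)])
E
```

```text
pos [ 0.4553 -0.1202  0.0724] F [0.2 0.2 0.3] w -0.0 t 3.4167 yawbox -0.399
-60 10 tx -0.11 ty -0.55 tz 0.04 spin 0.101
-60 13 tx -0.17 ty -0.85 tz 0.04 spin 0.151
-59 16 tx -0.22 ty -1.15 tz 0.04 spin 0.201
-58 19 tx -0.25 ty -1.46 tz 0.04 spin 0.251
-57 22 tx -0.27 ty -1.77 tz 0.04 spin 0.301
-56 25 tx -0.27 ty -2.07 tz 0.04 spin 0.351
-55 28 tx -0.25 ty -2.38 tz 0.04 spin 0.401
-53 30 tx -0.23 ty -2.68 tz 0.04 spin 0.451
-52 33 tx -0.18 ty -2.99 tz 0.04 spin 0.501
-50 36 tx -0.12 ty -3.29 tz 0.04 spin 0.551
-48 38 tx -0.05 ty -3.59 tz 0.04 spin 0.601
-46 40 tx 0.04 ty -3.88 tz 0.04 spin 0.651
```

Presumably at the first click, since no force is left. Continuing to about 0.92.

Emit:
move_arm:
  commands:
    - {"fingers":0,"tx":-0.1,"ty":-0.3,"tz":0,"spin":0.05}
    - {"fingers":0,"tx":-0.1,"ty":-0.55,"tz":0,"spin":0.1}
    - {"fingers":0,"tx":-0.15,"ty":-0.85,"tz":0,"spin":0.15}
    - {"fingers":0,"tx":-0.2,"ty":-1.15,"tz":0,"spin":0.2}
    - {"fingers":0,"tx":-0.25,"ty":-1.45,"tz":0,"spin":0.25}
    - {"fingers":0,"tx":-0.25,"ty":-1.75,"tz":0,"spin":0.3}
    - {"fingers":0,"tx":-0.25,"ty":-2.05,"tz":0,"spin":0.35}
    - {"fingers":0,"tx":-0.25,"ty":-2.4,"tz":0,"spin":0.4}
    - {"fingers":0,"tx":-0.25,"ty":-2.7,"tz":0,"spin":0.45}
    - {"fingers":0,"tx":-0.2,"ty":-3.0,"tz":0,"spin":0.5}
    - {"fingers":0,"tx":-0.2,"ty":-3.0,"tz":0,"spin":0.5}
    - {"fingers":0,"tx":-0.2,"ty":-3.0,"tz":0,"spin":0.5}

```text
time_s: 4.42
tool_pos: [0.4687, -0.0937, 0.0723]
eef_rot: [2.735, -1.545, 0.0]
contact_force: [-1.4, 0.4, -0.1]
width: -0.0
grip_force: 0.0
```

```bash
python3 - <<'E'
from h import *
B=(.0272,-.0853)
rows([arc(.85,.025),arc(.85,.025,z=.14),(-.03,-.03,.14,-.3),(*B,.10,0)])
c,M=cam("scene"); cv2.imwrite("pics/s2.png",cv2.resize(c["color"][220:330,230:400,::-1],None,fx=4.5,fy=4.5))
E
```

```text
pos [ 0.4687 -0.0937  0.0723] F [-1.4  0.4 -0.1] w -0.0 t 4.4167 yawbox -0.898
-57 27 tx 0.12 ty 0.77 tz 0.03 spin -0.048
-57 27 tx 0.12 ty 0.77 tz -6.77 spin -0.048
-30 -30 tx 6.27 ty 2.21 tz -6.77 spin -0.598
27 -85 tx 14.16 ty 1.17 tz -2.76 spin -0.898
```

View pics/s2.png

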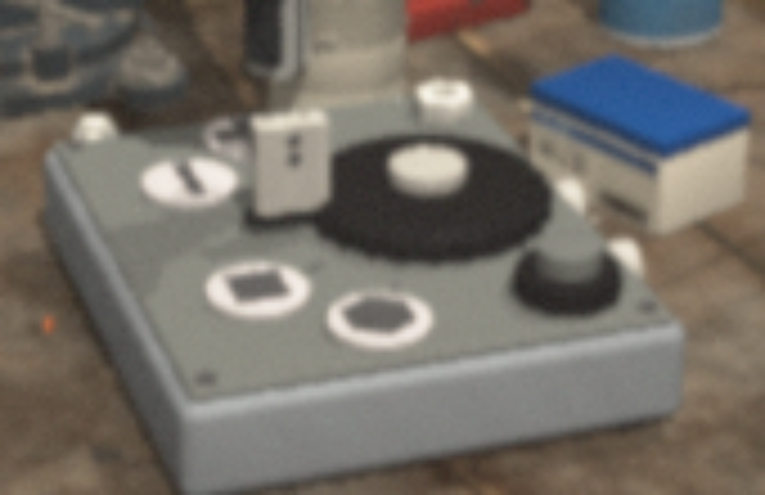

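This scene view shows the tab still at front and no gripper near it, which disagrees with the measured pose. I'll check the full frames before going on.

```bash
python3 - <<'E'
from h import *
s=env.get_state(); print(s["time_s"],s["tool_pos"],s["q"].round(3),s["contact_force"])
a,M=cam("scene"); print(proj(a,M,s["tool_pos"]))
b,N=cam("top"); print(proj(b,N,s["tool_pos"]))
s=env.get_state(); print(s["time_s"],s["contact_force"].round(1))
im=np.hstack([cv2.resize(x["color"][:,:,::-1],(400,300)) for x in(a,b)])
im2=np.hstack([cv2.resize(x[:,:,::-1],(400,300)) for x in(a["color"][200:350,220:420],b["color"][215:365,235:435])])
cv2.imwrite("pics/c3.png",np.vstack([im,im2]))
E
```

```text
4.4667 [ 0.46863081 -0.09373696  0.07233078] [-0.431  0.26   1.875 -0.     1.006  2.168] [-0.57252973  0.34218722 -0.63389955]
(np.float64(291.09543999622144), np.float64(251.1237913944128))
(np.float64(310.6357285404607), np.float64(297.6863258443644))
4.5667 [-0.4  0.8  0.4]
```

View pics/c3.png

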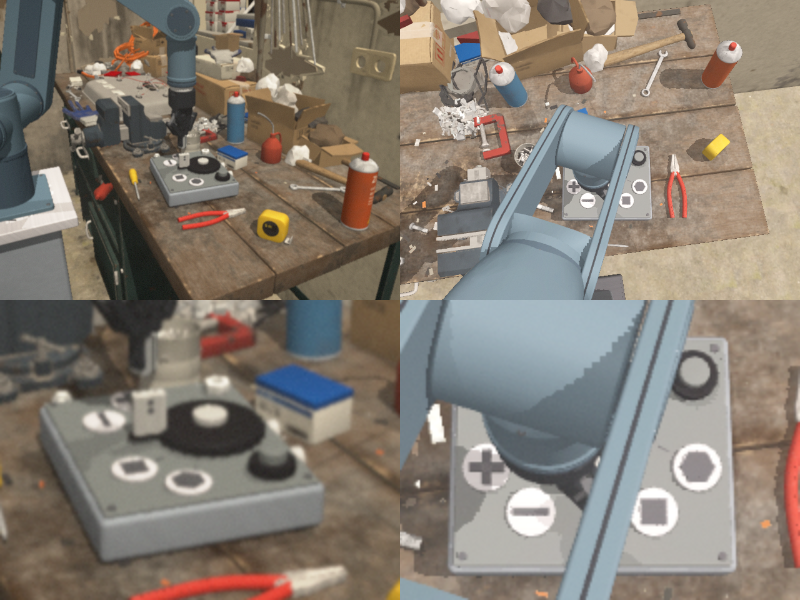

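```bash
python3 - <<'E'
from h import *
c,M=cam("scene"); b,N=cam("top"); k,n=np.cos(YAW),np.sin(YAW); Q=np.array([[k,-n],[n,k]])
W=lambda r,f,z: np.r_[AX+Q@[-r*np.cos(f),r*np.sin(f)],z]
print("hub",np.round(proj(c,M,W(0,0,.072)),1))
for f in(-.524,0,.524,1.047): print(f,"tabtop in/out",*[np.round(proj(c,M,W(r,f,.099)),1) for r in(.043,.073)],"bottom",*[np.round(proj(c,M,W(r,f,.065)),1) for r in(.043,.073)],"top cam ptr80",np.round(proj(b,N,W(.08,f,.06)),1))
a=cv2.resize(c["color"][225:285,265:365,::-1],None,fx=7,fy=5*1.0,interpolation=cv2.INTER_CUBIC)
d=cv2.resize(b["color"][280:335,265:365,::-1],None,fx=7,fy=5,interpolation=cv2.INTER_CUBIC)
cv2.imwrite("pics/c4.png",np.vstack([a,d]))
E
```

```text
hub [323.6 254.8]
-0.524 tabtop in/out [307.9 248.6] [296.3 254. ] bottom [307.8 266. ] [296.4 271.7] top cam ptr80 [355.5 309.5]
0 tabtop in/out [301.  244.2] [284.8 246.4] bottom [301.1 261.4] [285.1 263.7] top cam ptr80 [330.9 316.2]
0.524 tabtop in/out [300.5 239.2] [284.4 237.8] bottom [300.5 256.1] [284.6 254.7] top cam ptr80 [306.2 309.5]
1.047 tabtop in/out [306.  234.9] [294.1 230.7] bottom [306.  251.6] [294.2 247.2] top cam ptr80 [288.4 291.7]
```

View pics/c4.png

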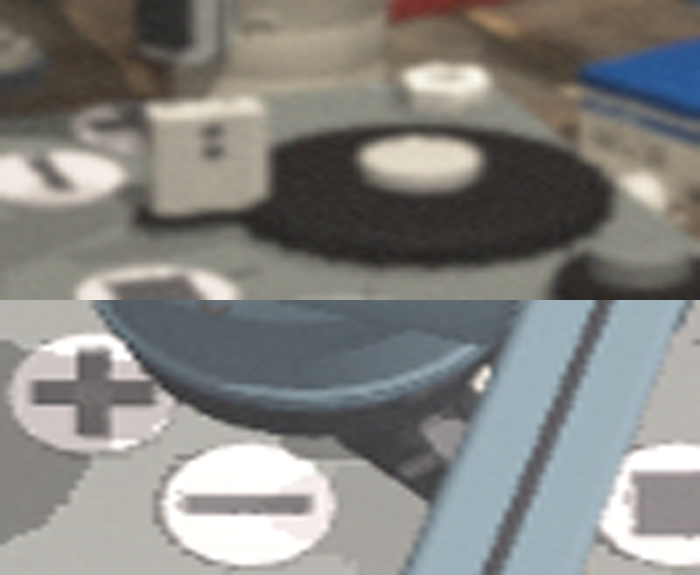

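The dial is still at 0 in both views, and the finger end seen at about px (290,237) is beyond and above the tab, so the fingertips look higher or farther away than assumed. I'll compare the projections numerically.

```bash
python3 - <<'E'
from h import *
c,M=cam("scene"); b,N=cam("top")
e0=np.array([[.94,.342,0],[.342,-.94,0],[0,0,-1]]); p0=np.array([.1879,-.5163,.1976])
for y in(-.057,-.042,0,.042,.057): print("start",y,np.round(proj(c,M,p0+e0@[0,y,-.013]),0))
s=env.get_state(); E=R.from_rotvec(s["eef_rot"]).as_matrix(); p=s["tool_pos"]
for y in(-.057,-.042,-.0145,0,.0145,.042,.057):
  for z in(0,-.013,-.028): print("now",y,z,np.round(proj(c,M,p+E@[0,y,z]),0),np.round(proj(b,N,p+E@[0,y,z]),0))
p1=np.array([.4502,-.1709,.0965]); e1=np.array([[.99,-.13,0],[-.13,-.99,0],[0,0,-1]])
for y in(-.057,-.042,-.0145,0,.042,.057): print("t1",y,np.round((np.array(proj(b,N,p1+e1@[0,y,-.013]))-[225,205])*3.8))
E
```

```text
start -0.057 [172. 317.]
start -0.042 [180. 323.]
start 0 [205. 338.]
start 0.042 [233. 356.]
start 0.057 [243. 362.]
now -0.057 0 [308. 241.] [289. 270.]
now -0.057 -0.013 [308. 235.] [289. 269.]
now -0.057 -0.028 [308. 227.] [288. 267.]
now -0.042 0 [304. 243.] [295. 278.]
now -0.042 -0.013 [304. 237.] [294. 276.]
now -0.042 -0.028 [304. 230.] [294. 274.]
now -0.0145 0 [296. 248.] [305. 291.]
now -0.0145 -0.013 [295. 242.] [305. 289.]
now -0.0145 -0.028 [295. 235.] [305. 288.]
now 0 0 [291. 251.] [311. 298.]
now 0 -0.013 [291. 245.] [311. 296.]
now 0 -0.028 [291. 237.] [310. 295.]
now 0.0145 0 [287. 254.] [316. 305.]
now 0.0145 -0.013 [286. 247.] [316. 304.]
now 0.0145 -0.028 [286. 240.] [316. 302.]
now 0.042 0 [278. 259.] [327. 318.]
now 0.042 -0.013 [277. 253.] [327. 317.]
now 0.042 -0.028 [277. 245.] [327. 316.]
now 0.057 0 [273. 262.] [333. 326.]
now 0.057 -0.013 [272. 256.] [333. 325.]
now 0.057 -0.028 [272. 248.] [333. 324.]
t1 -0.057 [379. 358.]
t1 -0.042 [416. 358.]
t1 -0.0145 [484. 358.]
t1 0 [519. 358.]
t1 0.042 [623. 358.]
t1 0.057 [660. 358.]
```

Both the start view and the current one put the real fingertips about 28 mm higher than the reported TCP, so they passed just over the tab. I'll go back to the right side with a lift and view from near before going lower.

```bash
python3 - <<'E'
from h import *
rows([arc(.9,.02,z=.1),arc(0,.05,z=.1),arc(0,.05,z=.075)])
E
```

```text
pos [ 0.4686 -0.0937  0.0723] F [ 0.4 -1.  -0.4] w -0.0 t 4.7667 yawbox -0.901
-52 33 tx -0.01 ty -0.03 tz -2.77 spin -0.001
-58 -50 tx 6.11 ty 5.61 tz -2.77 spin -0.901
-58 -50 tx 6.11 ty 5.61 tz -0.27 spin -0.901
```

Emit:
move_arm:
  commands:
    - {"fingers":0,"tx":0,"ty":0,"tz":-3,"spin":0}
    - {"fingers":0,"tx":0,"ty":0,"tz":-4,"spin":0}
    - {"fingers":0,"tx":1.5,"ty":1.4,"tz":-4,"spin":-0.12}
    - {"fingers":0,"tx":3,"ty":2.8,"tz":-4,"spin":-0.24}
    - {"fingers":0,"tx":4.5,"ty":4.2,"tz":-4,"spin":-0.36}
    - {"fingers":0,"tx":6.1,"ty":5.6,"tz":-4,"spin":-0.48}
    - {"fingers":0,"tx":6.1,"ty":5.6,"tz":-4,"spin":-0.6}
    - {"fingers":0,"tx":6.1,"ty":5.6,"tz":-4,"spin":-0.72}
    - {"fingers":0,"tx":6.1,"ty":5.6,"tz":-3,"spin":-0.84}
    - {"fingers":0,"tx":6.1,"ty":5.6,"tz":-1,"spin":-0.9}
    - {"fingers":0,"tx":6.1,"ty":5.6,"tz":-0.2,"spin":-0.9}
    - {"fingers":0,"tx":6.1,"ty":5.6,"tz":-0.2,"spin":-0.9}
    - {"fingers":0,"tx":6.1,"ty":5.6,"tz":-0.2,"spin":-0.9}

```text
time_s: 5.85
tool_pos: [0.4517, -0.1746, 0.0742]
eef_rot: [-3.134, 0.209, 0.001]
contact_force: [-0.7, -1.9, 0.5]
width: 0.001
grip_force: 0.0
```

```bash
python3 - <<'E'
from h import *
rows([arc(0,.05,z=.047)])
s=env.get_state(); E=R.from_rotvec(s["eef_rot"]).as_matrix(); p=s["tool_pos"]
c,M=cam("scene"); b,N=cam("top")
for y in(-.0145,0,.0145):
  for z in(0,-.028): print(y,z,(np.array(proj(c,M,p+E@[0,y,z]))-[240,180]).round(1)*5)
cv2.imwrite("pics/c5.png",cv2.resize(c["color"][180:290,240:380,::-1],None,fx=5,fy=5,interpolation=cv2.INTER_CUBIC))
E
```

```text
pos [ 0.4517 -0.1746  0.0742] F [-0.7 -1.9  0.5] w 0.0 t 5.85 yawbox -0.003
-58 -50 tx 0.01 ty 0.04 tz 2.72 spin -0.003
-0.0145 0 [294.5 431. ]
-0.0145 -0.028 [294.5 358. ]
0 0 [307. 449.]
0 -0.028 [307. 375.]
0.0145 0 [320. 467.]
0.0145 -0.028 [320.  392.5]
```

View pics/c5.png

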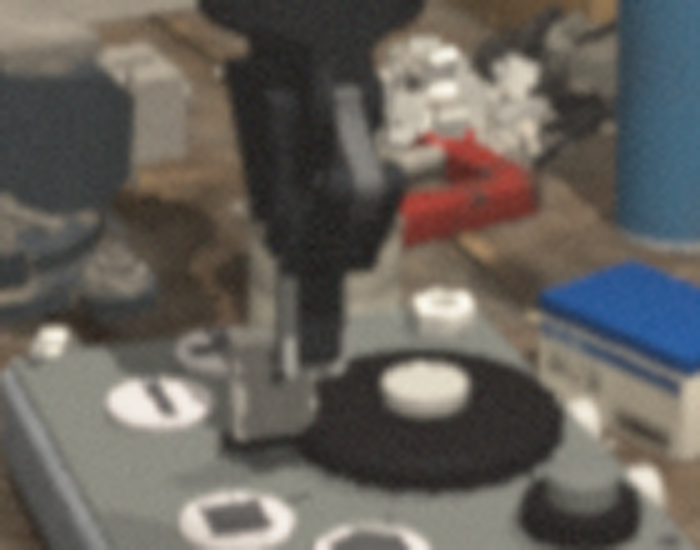

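Confirmed: the shut fingertips end at about (310,372), roughly 28 mm above the reported TCP at (307,449). They are clear to the right of the tab, so I'll lower by 27 mm.

Emit:
move_arm:
  commands:
    - {"fingers":0,"tx":0,"ty":0,"tz":0.8,"spin":0}
    - {"fingers":0,"tx":0,"ty":0,"tz":1.6,"spin":0}
    - {"fingers":0,"tx":0,"ty":0,"tz":2.2,"spin":0}
    - {"fingers":0,"tx":0,"ty":0,"tz":2.6,"spin":0}
    - {"fingers":0,"tx":0,"ty":0,"tz":2.6,"spin":0}
    - {"fingers":0,"tx":0,"ty":0,"tz":2.6,"spin":0}
    - {"fingers":0,"tx":0,"ty":0,"tz":2.6,"spin":0}

```text
time_s: 6.53
tool_pos: [0.452, -0.1748, 0.0483]
eef_rot: [3.135, -0.206, 0.0]
contact_force: [-0.5, -0.3, 0.6]
width: 0.001
grip_force: 0.0
```

```bash
python3 - <<'E'
from h import *
rows([arc(f,.020,z=.047) for f in np.arange(0,.61,.1)])
E
```

```text
pos [ 0.452  -0.1748  0.0483] F [-0.5 -0.3  0.6] w 0.0 t 6.5333 yawbox -0.001
-58 -20 tx -0.02 ty -2.98 tz 0.13 spin -0.001
-60 -14 tx -0.20 ty -3.57 tz 0.13 spin 0.099
-61 -8 tx -0.31 ty -4.17 tz 0.13 spin 0.199
-61 -2 tx -0.36 ty -4.79 tz 0.13 spin 0.299
-61 4 tx -0.35 ty -5.40 tz 0.13 spin 0.399
-60 10 tx -0.28 ty -6.01 tz 0.13 spin 0.499
-59 16 tx -0.15 ty -6.61 tz 0.13 spin 0.599
```

There is no contact with the TCP below deck level, so the offset is real. Pushing now, stopping mid-click to read the force.

Emit:
move_arm:
  commands:
    - {"fingers":0,"tx":0,"ty":-1.0,"tz":0.1,"spin":0}
    - {"fingers":0,"tx":0,"ty":-2.0,"tz":0.1,"spin":0}
    - {"fingers":0,"tx":0,"ty":-2.6,"tz":0.1,"spin":0}
    - {"fingers":0,"tx":0,"ty":-3.0,"tz":0.1,"spin":0}
    - {"fingers":0,"tx":-0.1,"ty":-3.3,"tz":0.1,"spin":0.05}
    - {"fingers":0,"tx":-0.2,"ty":-3.55,"tz":0.1,"spin":0.1}
    - {"fingers":0,"tx":-0.25,"ty":-3.85,"tz":0.1,"spin":0.15}
    - {"fingers":0,"tx":-0.25,"ty":-3.85,"tz":0.1,"spin":0.15}
    - {"fingers":0,"tx":-0.25,"ty":-3.85,"tz":0.1,"spin":0.15}

```text
time_s: 7.28
tool_pos: [0.4547, -0.1361, 0.0475]
eef_rot: [3.111, -0.436, 0.001]
contact_force: [0.5, -2.1, 0.2]
width: 0.002
grip_force: 0.8
```

```bash
python3 - <<'E'
from h import *
rows([arc(f,.020,z=.047) for f in np.arange(.15,.96,.1)])
E
```

```text
pos [ 0.4547 -0.1361  0.0475] F [ 0.5 -2.1  0.2] w 0.0 t 7.2833 yawbox -0.149
-60 -11 tx -0.01 ty 0.00 tz 0.05 spin 0.001
-61 -5 tx -0.18 ty -0.59 tz 0.05 spin 0.101
-61 1 tx -0.29 ty -1.19 tz 0.05 spin 0.201
-61 7 tx -0.34 ty -1.80 tz 0.05 spin 0.301
-60 13 tx -0.33 ty -2.41 tz 0.05 spin 0.401
-58 19 tx -0.26 ty -3.02 tz 0.05 spin 0.501
-56 25 tx -0.13 ty -3.62 tz 0.04 spin 0.601
-53 30 tx 0.07 ty -4.20 tz 0.04 spin 0.701
-50 36 tx 0.32 ty -4.76 tz 0.04 spin 0.801
```

Contact force of 2.1 N: the tab is being pushed. On to the first click and beyond.

Emit:
move_arm:
  commands:
    - {"fingers":0,"tx":-0.1,"ty":-0.3,"tz":0,"spin":0.05}
    - {"fingers":0,"tx":-0.2,"ty":-0.6,"tz":0,"spin":0.1}
    - {"fingers":0,"tx":-0.25,"ty":-0.9,"tz":0,"spin":0.15}
    - {"fingers":0,"tx":-0.3,"ty":-1.2,"tz":0,"spin":0.2}
    - {"fingers":0,"tx":-0.3,"ty":-1.5,"tz":0,"spin":0.25}
    - {"fingers":0,"tx":-0.35,"ty":-1.8,"tz":0,"spin":0.3}
    - {"fingers":0,"tx":-0.35,"ty":-2.1,"tz":0,"spin":0.35}
    - {"fingers":0,"tx":-0.35,"ty":-2.4,"tz":0,"spin":0.4}
    - {"fingers":0,"tx":-0.3,"ty":-2.7,"tz":0,"spin":0.45}
    - {"fingers":0,"tx":-0.25,"ty":-3.0,"tz":0,"spin":0.5}
    - {"fingers":0,"tx":-0.25,"ty":-3.0,"tz":0,"spin":0.5}
    - {"fingers":0,"tx":-0.25,"ty":-3.0,"tz":0,"spin":0.5}

```text
time_s: 8.28
tool_pos: [0.4601, -0.1065, 0.0473]
eef_rot: [2.907, -1.192, -0.001]
contact_force: [-3.2, -0.4, 1.3]
width: -0.002
grip_force: 0.8
```

```bash
python3 - <<'E'
from h import *
rows([arc(f,.020,z=.047) for f in np.arange(.7,1.01,.05)])
E
```

```text
pos [ 0.4601 -0.1065  0.0473] F [-3.2 -0.4  1.3] w -0.0 t 8.2833 yawbox -0.648
-57 22 tx -0.07 ty -0.34 tz 0.03 spin 0.052
-56 25 tx -0.15 ty -0.63 tz 0.03 spin 0.102
-55 28 tx -0.21 ty -0.93 tz 0.03 spin 0.152
-53 30 tx -0.26 ty -1.24 tz 0.03 spin 0.202
-52 33 tx -0.29 ty -1.54 tz 0.03 spin 0.252
-50 36 tx -0.31 ty -1.85 tz 0.03 spin 0.302
-48 38 tx -0.31 ty -2.15 tz 0.03 spin 0.352
```

Emit:
move_arm:
  commands:
    - {"fingers":0,"tx":-0.1,"ty":-0.35,"tz":0,"spin":0.05}
    - {"fingers":0,"tx":-0.15,"ty":-0.65,"tz":0,"spin":0.1}
    - {"fingers":0,"tx":-0.2,"ty":-0.95,"tz":0,"spin":0.15}
    - {"fingers":0,"tx":-0.25,"ty":-1.25,"tz":0,"spin":0.2}
    - {"fingers":0,"tx":-0.3,"ty":-1.55,"tz":0,"spin":0.25}
    - {"fingers":0,"tx":-0.3,"ty":-1.85,"tz":0,"spin":0.3}
    - {"fingers":0,"tx":-0.3,"ty":-1.85,"tz":0,"spin":0.3}
    - {"fingers":0,"tx":-0.3,"ty":-1.85,"tz":0,"spin":0.3}

```text
time_s: 8.95
tool_pos: [0.4714, -0.0915, 0.0473]
eef_rot: [-2.696, 1.613, -0.0]
contact_force: [-0.5, 0.3, -0.6]
width: -0.001
grip_force: 0.0
```

```bash
python3 - <<'E'
from h import *
B=(.0272,-.0853)
rows([arc(.95,.045,z=.047),arc(.95,.045,z=.11),(*B,.11,-.5),(*B,.055,-.5)])
E
```

```text
pos [ 0.4714 -0.0915  0.0473] F [-0.5  0.3 -0.6] w -0.0 t 8.95 yawbox -0.948
-70 21 tx -0.06 ty 2.54 tz 0.03 spin 0.002
-70 21 tx -0.06 ty 2.54 tz -6.27 spin 0.002
27 -85 tx 14.26 ty 0.81 tz -6.27 spin -0.448
27 -85 tx 14.26 ty 0.81 tz -0.77 spin -0.448
```

It sprang free of the fingers. Backing off, lifting and hovering over the button, then I'll verify.

Emit:
move_arm:
  commands:
    - {"fingers":0,"tx":0,"ty":1.2,"tz":0,"spin":0}
    - {"fingers":0,"tx":0,"ty":2.2,"tz":-0.5,"spin":0}
    - {"fingers":0,"tx":0,"ty":2.5,"tz":-3,"spin":0}
    - {"fingers":0,"tx":0,"ty":2.5,"tz":-6,"spin":0}
    - {"fingers":0,"tx":3,"ty":2.2,"tz":-6.3,"spin":-0.1}
    - {"fingers":0,"tx":6,"ty":1.8,"tz":-6.3,"spin":-0.2}
    - {"fingers":0,"tx":9,"ty":1.4,"tz":-6.3,"spin":-0.3}
    - {"fingers":0,"tx":12,"ty":1.1,"tz":-6.3,"spin":-0.4}
    - {"fingers":0,"tx":14.3,"ty":0.8,"tz":-5,"spin":-0.45}
    - {"fingers":0,"tx":14.3,"ty":0.8,"tz":-3.5,"spin":-0.45}
    - {"fingers":0,"tx":14.3,"ty":0.8,"tz":-2.5,"spin":-0.45}
    - {"fingers":0,"tx":14.3,"ty":0.8,"tz":-2.5,"spin":-0.45}
    - {"fingers":0,"tx":14.3,"ty":0.8,"tz":-2.5,"spin":-0.45}

```text
time_s: 10.03
tool_pos: [0.5299, -0.2208, 0.0719]
eef_rot: [-2.986, 0.975, 0.004]
contact_force: [0.1, -0.5, 0.7]
width: -0.004
grip_force: 0.0
```

```bash
python3 - <<'E'
from h import *
B=(.0272,-.0853)
rows([(*B,.042,-.5),(*B,.034,-.5)])
a,M=cam("scene"); b,N=cam("top")
s=env.get_state();E=R.from_rotvec(s["eef_rot"]).as_matrix(); print("tip in crop",(np.array(proj(a,M,s["tool_pos"]+[0,0,.028]))-[250,210])*4)
cv2.imwrite("pics/c6.png",np.hstack([cv2.resize(a["color"][210:310,250:350+40,::-1][:, :140],None,fx=4,fy=4),cv2.resize(b["color"][235:360,262:332,::-1],(224,400))]))
E
```

```text
pos [ 0.5299 -0.2208  0.0719] F [ 0.1 -0.5  0.7] w -0.0 t 10.0333 yawbox -0.501
27 -85 tx 0.17 ty -0.09 tz 2.99 spin -0.001
27 -85 tx 0.17 ty -0.09 tz 3.79 spin -0.001
tip in crop [422.18693528 190.21616083]
```

View pics/c6.png

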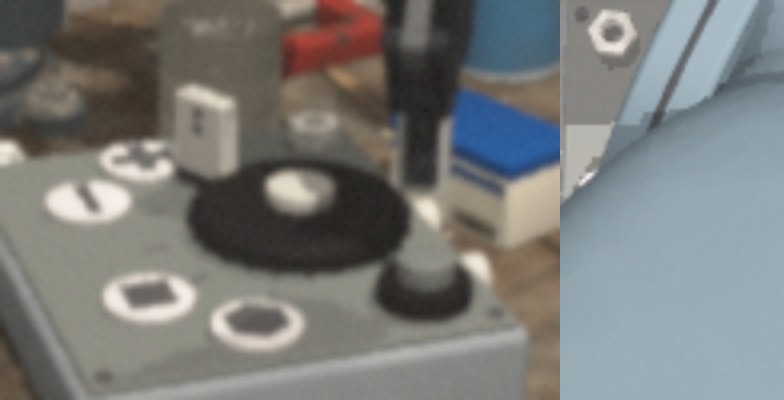

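The tab sits at (176–237, 85–97), which matches the prediction for -1.047, with the pointer aimed at the cross. The fingertips hang right above the button. Pressing, with a force check.

Emit:
move_arm:
  commands:
    - {"fingers":0,"tx":0.1,"ty":0,"tz":1.5,"spin":0}
    - {"fingers":0,"tx":0.1,"ty":0,"tz":2.4,"spin":0}
    - {"fingers":0,"tx":0.1,"ty":0,"tz":2.9,"spin":0}
    - {"fingers":0,"tx":0.1,"ty":0,"tz":3.2,"spin":0}
    - {"fingers":0,"tx":0.1,"ty":0,"tz":3.4,"spin":0}
    - {"fingers":0,"tx":0.1,"ty":0,"tz":3.4,"spin":0}
    - {"fingers":0,"tx":0.1,"ty":0,"tz":3.4,"spin":0}

```text
time_s: 10.72
tool_pos: [0.5323, -0.2219, 0.0387]
eef_rot: [-2.986, 0.975, 0.0]
contact_force: [-0.3, 1.5, 0.1]
width: 0.001
grip_force: 0.8
```

Emit:
move_arm:
  commands:
    - {"fingers":0,"tx":0,"ty":0,"tz":0.2,"spin":0}
    - {"fingers":0,"tx":0,"ty":0,"tz":0.4,"spin":0}
    - {"fingers":0,"tx":0,"ty":0,"tz":0.4,"spin":0}
    - {"fingers":0,"tx":0,"ty":0,"tz":0.4,"spin":0}

```text
time_s: 11.05
tool_pos: [0.5327, -0.2222, 0.0347]
eef_rot: [2.986, -0.975, 0.001]
contact_force: [-0.8, 0.5, 3.2]
width: 0.003
grip_force: 1.9
```

Touching the button (3 N). Deeper in small steps.

Emit:
move_arm:
  commands:
    - {"fingers":0,"tx":0,"ty":0,"tz":0.15,"spin":0}
    - {"fingers":0,"tx":0,"ty":0,"tz":0.3,"spin":0}
    - {"fingers":0,"tx":0,"ty":0,"tz":0.3,"spin":0}
    - {"fingers":0,"tx":0,"ty":0,"tz":0.3,"spin":0}

```text
time_s: 11.38
tool_pos: [0.5327, -0.2222, 0.0329]
eef_rot: [2.986, -0.975, 0.002]
contact_force: [-3.4, 2.4, 13.6]
width: -0.001
grip_force: 7.0
```

Stalled at 13.6 N, which means it has bottomed out. One slight extra push, then release and retreat.

Emit:
move_arm:
  commands:
    - {"fingers":0,"tx":0,"ty":0,"tz":0.05,"spin":0}
    - {"fingers":0,"tx":0,"ty":0,"tz":0.05,"spin":0}
    - {"fingers":0,"tx":0,"ty":0,"tz":0.05,"spin":0}

```text
time_s: 11.63
tool_pos: [0.5328, -0.2223, 0.0329]
eef_rot: [2.986, -0.975, 0.003]
contact_force: [-3.5, 3.6, 17.5]
width: -0.004
grip_force: 8.5
```

Emit:
move_arm:
  commands:
    - {"fingers":0,"tx":0,"ty":0,"tz":-0.5,"spin":0}
    - {"fingers":0,"tx":0,"ty":0,"tz":-1.5,"spin":0}
    - {"fingers":0,"tx":0,"ty":0,"tz":-4,"spin":0}
    - {"fingers":0,"tx":0,"ty":0,"tz":-8,"spin":0}
    - {"fingers":0,"tx":0,"ty":0,"tz":-12,"spin":0}
    - {"fingers":0,"tx":0,"ty":0,"tz":-12,"spin":0}
    - {"fingers":0,"tx":0,"ty":0,"tz":-12,"spin":0}
    - {"fingers":0,"tx":0,"ty":0,"tz":-12,"spin":0}
    - {"fingers":0,"tx":0,"ty":0,"tz":-12,"spin":0}

```text
time_s: 12.38
tool_pos: [0.5313, -0.2215, 0.1493]
eef_rot: [-2.986, 0.975, 0.005]
contact_force: [-0.2, -0.0, -0.6]
width: -0.002
grip_force: 0.0
```

```bash
python3 - <<'E'
from h import *
# compare dial & button regions with the verified pre-press picture
old=cv2.imread("pics/c6.png")[:,:560]; a,M=cam("scene")
new=cv2.resize(a["color"][210:310,250:390,::-1],None,fx=4,fy=4)
d=cv2.absdiff(old,new).mean(2)
for n,(x0,y0,x1,y1) in dict(tab=(165,75,250,190),button=(370,235,480,325),nut=(285,100,345,150)).items(): print(n,d[y0:y1,x0:x1].mean().round(1))
s=env.get_state(); print(s["time_s"],s["tool_pos"],s["contact_force"])
E
```

```text
tab 2.3
button 2.9
nut 1.2
12.4333 [ 0.53121788 -0.22141915  0.1490296 ] [0.83023109 0.51887988 0.10268371]
```

The button stalled rigidly at 17.5 N with no further travel, and it is back up. The dial image is unchanged and the arm is clear, so I'm handing in.

```bash
python3 -c "
from station import env
print(env.job_done())"
```

```text
the job is handed in; nothing more can be done
None
```

The selector is clicked in at the cross, the button was then pressed fully down and came back up, and the job is handed in at about 12.4 s with the arm clear and no verdict shown. The first push passed over the tab without moving it, because the real fingertips sit about 28 mm higher than the reported tool position.

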